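# Mesh the vial carousel onto the splined spindle of a sample changer

## Robot

A 7-joint arm with a two-finger parallel gripper is mounted at the origin on the work surface. World frame = base frame: x ahead of the robot, y to its left, z up, the work surface at z = 0. Lengths are in m, angles in rad, forces in N, time in s.
With the tool pointing down it reaches from about 0.35 to 0.775 m from the base axis. Payload 3.1 kg.
Tool frame: the origin (TCP) lies at the very end of the fingers, on their centre line; the grasp point (between the pads) lies 19 mm behind it (r.tcp_to_grasp is the distance from the TCP to the grasp point, in m); z points along the fingers, y is the direction in which the jaws open and shut (so a half turn about z gives the same grasp; the last joint's range is limited). The gripper opens to 85 mm and grips with 20 to 120 N. Pads are 22 mm wide; open, the fingers measure 114 mm over their backs; the gripper's body (76 mm by 85 mm) begins 54 mm behind the grasp point. The pads swing forward as they close: fully open they stand 13 mm farther back than shut.
Start: joints at [1.215, 0.311, 0.014, 1.512, -0.004, 1.319, -0.027], TCP at [0.17, -0.523, 0.231] pointing down, gripper open.
Joint ranges: [-2.7, 2.7], [-0.3, 1.91], [-1.27, 1.3], [0.12, 2.57], [-1.44, 4.58], [0.2, 2.03], [-3.05, 3.05]. Speed limits (rad/s): [2.79, 2.79, 3.14, 3.14, 3.14, 3.14, 3.14].

## Interface

Orientations are given as [roll, pitch, yaw] about the fixed x, y, z axes, in that order (R = Rz(yaw) Ry(pitch) Rx(roll)).
In Python, from rig import r, eyes gives the robot as it stands.
- The arm moves only by the shell command python3 -m pendant 'ROWS'. ROWS is text: rows parted by semicolons, each of 7 numbers parted by spaces: the shift along the tool's x, y, z in mm, then the turn, a rotation vector about the tool's x, y, z in degrees, then the opening in per cent of the stroke, from 0 (shut) to 100 (fully open). In form: dx dy dz rx ry rz gripper; .... A call has 1 to 20 rows; each row is the pose to reach, as a shift and turn from the pose commanded when the call began, along the tool's axes at that moment; what a row does not reach only later rows make up. A row lasts 1/10 s, in which the tool goes at most 50 mm and 8.59 degrees, less where a joint would pass 70% of its speed; a pose out of reach is approached as far as the arm can. A call with a gripper value outside its range is refused whole. The fingers move at their own pace and stop on an object; the grip force is fixed at half the most. Time passes only in rows, so rows that repeat a pose let the fingers close. It gives the time, the measured TCP pose, the force and the opening at its end, in the units of the state.
- r.read_state(): the state, without advancing time (a new reading comes with each control period).
- eyes.get_image(name): name is "scene" or "top" or "wrist"; returns a dict with "img" (480x640x3 uint8, red, green, blue), "fx", "fy", "cx", "cy" (pixels), "rvec" (rotation vector, rad) and "tvec" (3), from world to camera coordinates, as OpenCV has them. Camera axes: x right, y down, z forward; pixel columns grow to the right and rows downward; lengths in m; the calibration is good to about 2 mm. A picture is of the moment at which its call begins. There is no depth.
- r.hand_in(): hands the job in, once; it reports no verdict.
The state is a dict: "clock": time; "joints": joint angles; "qd": joint speeds; "joint_efforts": joint torques, N m; "tool_pos": TCP position; "orientation": TCP orientation; "ft_force": force on the tool from outside, world axes, zero at the start; "moment": the same for the moment, N m; "width": finger opening in m.
Only numpy, scipy, OpenCV 4.12 (cv2) and the standard library are available. Lean on these libraries where they do the work, as an engineer would, in place of code of your own. Each camera call takes 0.05 s, during which the arm holds its last target. There are 200 camera calls.

## Task

Take the aluminium vial carousel off its storage stand and fit it on the splined spindle of the sample changer: set it over the spindle's nose, press only lightly while turning it to and fro until the teeth mesh, and push it gently fully home, flush on the shoulder. Then throw the changer's locking lever all the way over, away from the robot, let go, and leave the other glassware and tools where they are. Never lean hard on the changer: more than about 40 N between carousel and changer harms its bearing.

Things in the scene. Friction and masses are not known exactly. Their poses are not given: they have to be found in the camera images.
- carousel: Vial carousel, bare aluminium, about 350 g, 126 mm across, 84 mm tall: a central hub (55 mm wide, 44 mm tall) ringed by six open cups (29 mm wide, tops 36 mm above the underside), a white bar grip on top of the hub. Origin: centre of the hub's underside, z up along the bore. It starts upright on the stand, bore over its post, yaw within 0.25 rad of the stand's.
- bore (a point): Centre of the bore's mouth in the carousel's underside (same point and axes as the carousel's origin). The blind bore is 38 mm deep, 40.6 mm wide between teeth; six straight inner teeth, 8 mm wide, tips on a 30 mm circle, run its whole depth. Each inner tooth points at a cup, the first along own +x.
- grip (a point): Point on the carousel's bar grip, 68 mm above the carousel's underside, on the bore axis. The bar is 44 mm long along the carousel's x, 20 mm thick along its y, and rises from 44 to 84 mm above the underside: grasp it across the 20 mm with the fingers from above.
- seat (a point): Centre of the flat shoulder (62 mm disc) at the foot of the spindle, 61 mm above the bench; axes as the changer's. Home: the hub's underside is flush on this shoulder, the carousel's origin at this point. Until teeth and gaps line up (within about 0.035 rad) the carousel stops 18 mm above it. Play is about 0.5 mm each side of a tooth, 1 mm radially.
- nose (a point): Tip of the upright steel spindle, 34 mm above the seat. Six straight outer teeth, 7 mm wide, 38.6 mm over the tips, square-cut, fill the lowest 18 mm; then a smooth 28 mm pilot to 26 mm; then a cone to 18 mm at the tip. The spindle's turning angle differs each time and is not measured; the teeth repeat every 60 degrees. It is braked, slipping round above about 0.12 N m.
- changer: Sample changer: low white drive box, grey top, 180 mm (x) by 220 mm (y), top 55 mm above the bench, fixed. Origin: centre of its underside, x away from the robot at yaw 0 (yaw within 0.2 rad). The spindle stands 45 mm along its +y, the locking lever's grey block 70 mm along its -y. It may stand left or right of the robot's centre line, the stand on the other side.
- lock (a joint): Locking lever of the changer: 0 rad as it starts, leaning 0.5 rad from upright to the changer's -x (towards the robot); 1.0 rad when thrown right over to +x. Stiff (0.06 N m), stays where it is left. Its hinge runs along the changer's y, 77 mm above the bench at 70 mm along the changer's -y.
- lock_tip (a point): Centre of the 26 mm white ball at the end of the locking lever, 70 mm from the lever's hinge.
- stand: Storage stand, white plastic, fixed: round foot 90 mm wide, neck 64 mm wide, flat top 30 mm above the bench with a plain 24 mm post rising another 26 mm. Origin: centre of the foot's underside.
- bottle_a: Clear glass bottle with blue screw cap, 72 mm wide, 150 mm tall, loose; origin at its underside.
- bottle_b: Amber glass bottle with blue screw cap, 60 mm wide, 120 mm tall, loose; origin at its underside.
- bottle_c: Clear glass bottle with blue screw cap, 72 mm wide, 140 mm tall, loose; origin at its underside.
- wash_bottle: White plastic bottle with green cap, 68 mm wide, 160 mm tall, loose; origin at its underside.
- beaker: Glass beaker, 58 mm wide, 70 mm tall, loose; origin at its underside.
- jar: Small amber jar with white lid, 36 mm wide, 45 mm tall, loose; origin at its underside.
- flask: Conical glass flask, 82 mm wide, 103 mm tall, loose; origin at its underside.
- scoop: Steel lab scoop, 170 mm long, lying flat to the left, loose; origin under its middle.
Things that resemble listed ones, but are neither listed nor needed, are in the scene too. Leave any black, turquoise or yellow look-alike of the stand alone.

How it is judged:
On the way, in this order (a step that is already met when the one before it is completed fails the run):
1. the carousel is lifted clear of the stand's post (z of carousel in the frame of stand above 0.065 m), for 0.1 s.
2. the carousel is meshed and flush on the spindle's shoulder, with the locking lever not yet thrown (z of carousel in the frame of seat between -0.003 and 0.0025 m and horizontal distance between carousel and seat below 0.004 m and angle between carousel's own z axis and vertical below 0.06 rad and value of joint lock below 0.3 rad), for 0.2 s.
At the end, for the whole second after the job is handed in: The carousel is home on the spindle: hub underside within 2.5 mm of the shoulder, within 4 mm of the spindle axis, tilted less than 0.06 rad, at rest and released; the locking lever is past 0.85 rad of its 1.0 rad throw (z of carousel in the frame of seat between -0.003 and 0.0025 m and horizontal distance between carousel and seat below 0.004 m and angle between carousel's own z axis and vertical below 0.06 rad and value of joint lock above 0.85 rad and linear speed of carousel below 0.02 m/s and contact force between carousel and the fingers below 0.1 N); the robot touches nothing.
It fails at once if the carousel is pressed or twisted against the changer with more than 40 N (contact force between carousel and changer above 40 N).
It fails at once if the glassware or tools standing about are moved more than 30 mm (distance of any of bottle_a, bottle_b, bottle_c, wash_bottle, beaker, jar, flask, scoop from where it was at the start of the episode above 0.03 m).
It fails at once if a bottle, beaker, jar or flask is tipped over (angle between any of bottle_a, bottle_b, bottle_c, wash_bottle, beaker, jar, flask's own z axis and vertical above 0.4 rad).
It also fails if it takes over 72 s, if anything falls off the work surface, if the arm or the gripper's body presses on something with over 40 N, if the wrist force passes 120 N, or if a joint passes its speed limit or range.

## Working session

There is one attempt and no reset: what is moved stays moved. The work goes in short steps, Python scripts to look and compute and a shell command to move; the robot and the scene stay as the last step left them, time stands still between calls to the robot, and variables do not carry over. Pictures are saved under pics/ and viewed, about 8 in all and at most 12, crops included, and the job is handed in when it is done.

```bash
ls; mkdir -p pics; cat > h.py <<'E'
import numpy as np, cv2
from rig import r, eyes
from scipy.spatial.transform import Rotation as Ro
def snap(name,tag):
    d=eyes.get_image(name); np.savez(f'pics/{tag}.npz',**d)
    cv2.imwrite(f'pics/{tag}.png',d['img'][:,:,::-1]); return d
def load(tag): return dict(np.load(f'pics/{tag}.npz'))
def cam(d):
    R=cv2.Rodrigues(np.array(d['rvec'],float))[0]; t=np.array(d['tvec'],float).ravel(); return R,t
def ray(d,u,v,z):
    R,t=cam(d); c=-R.T@t; w=R.T@np.array([(u-d['cx'])/d['fx'],(v-d['cy'])/d['fy'],1]); return c+w*(z-c[2])/w[2]
def proj(d,p):
    R,t=cam(d); q=R@np.array(p)+t; return d['fx']*q[0]/q[2]+d['cx'], d['fy']*q[1]/q[2]+d['cy']
def crop(tag,x0,y0,x1,y1,s,out):
    im=cv2.imread(f'pics/{tag}.png')[y0:y1,x0:x1]; cv2.imwrite(f'pics/{out}.png',cv2.resize(im,None,fx=s,fy=s,interpolation=cv2.INTER_CUBIC))
def togo(p,yaw):
    """rows: shift mm and turn deg, from measured pose to TCP p pointing down with tool yaw (Rz(yaw)Rx(pi))"""
    s=r.read_state(); R=Ro.from_euler('xyz',s['orientation'])
    T=Ro.from_euler('z',yaw)*Ro.from_euler('x',np.pi)
    print('shift',np.round(R.inv().apply(np.array(p)-s['tool_pos'])*1000,1),'rot',np.round(np.degrees((R.inv()*T).as_rotvec()),1))
E
python3 - <<'E'
from h import *
a=snap('scene','s0');b=snap('top','t0')
im=np.hstack([cv2.resize(cv2.imread('pics/s0.png'),None,fx=1,fy=1)])
cv2.imwrite('pics/v1.png',im)
s=r.read_state();print(s)
for d in(a,b):
    R,t=cam(d);print(-R.T@t,d['fx'],R[2])
E
```

```text
pics
{'clock': 0.1, 'joints': array([ 1.2152973 ,  0.31166882,  0.01399248,  1.51292222, -0.00439905,
        1.31918535, -0.02720188]), 'qd': array([-0.00052552, -0.00066678, -0.00077915, -0.00165482, -0.0005989 ,
        0.00353125, -0.00203047]), 'joint_efforts': array([ 8.33947197e-04, -3.80856228e+01,  1.46405697e-01, -2.31242841e+01,
        1.21655903e-02,  8.07423145e-03, -6.82736960e-07]), 'tool_pos': array([ 0.1695798 , -0.52251003,  0.2303067 ]), 'orientation': array([-3.13944156e+00,  9.10023361e-05,  3.13874380e-01]), 'ft_force': array([ 0.3883235 ,  0.44731471, -0.36385928]), 'moment': array([0.02546324, 0.01373028, 0.05051348]), 'width': 0.08544030322492092}
[1.18949168 0.86283316 1.0015944 ] 558.275140276046 [-0.44819275 -0.6303479  -0.63386496]
[ 0.50051366 -0.02577627  1.49975059] 480.6843964188528 [ 0.04881004  0.00181545 -0.99880643]
```

View pics/t0.png

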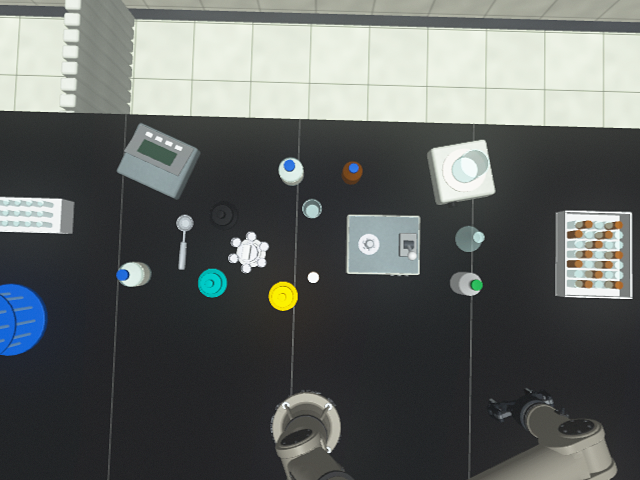

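View pics/s0.png

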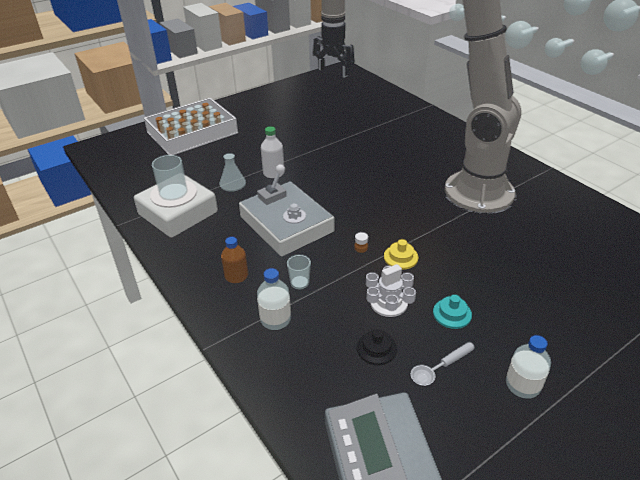

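The top view shows the carousel on its white stand at about (248,253). Possible mix-ups are the black stand (222,214), the turquoise one (212,282) and the yellow one (283,296). The carousel is the only ring of bare cups with a white bar. The changer is the grey-topped box at (383,245), with its spindle at (369,244) and lever ball at (413,256), leaning towards the robot. The white hotplate at (462,170) is not it. I'll check the choice in one crop.

```bash
python3 - <<'E'
from h import *
im=cv2.imread('pics/t0.png')
a=cv2.resize(im[215:290,210:290],(400,375),interpolation=cv2.INTER_CUBIC)
b=cv2.resize(im[205:285,340:430],(400,355),interpolation=cv2.INTER_CUBIC)
c=np.zeros((375,800,3),np.uint8);c[:,:400]=a;c[:355,400:]=b;cv2.imwrite('pics/c1.png',c)
d=load('t0')
print('car',ray(d,248,253,.114)); print('sp',ray(d,369,244,.095)); print('ball',ray(d,413,256,.138))
# changer box by mask of grey
g=cv2.cvtColor(im,cv2.COLOR_BGR2GRAY); m=(g[205:285,335:430]>90).astype(np.uint8)
cs,_=cv2.findContours(m,0,2);k=max(cs,key=cv2.contourArea);q=cv2.boxPoints(cv2.minAreaRect(k))+[335,205]
P=[ray(d,*p,.055) for p in q];print(np.round(P,3),np.mean(P,0))
E
```

```text
car [0.52308474 0.17993998 0.114     ]
sp [ 0.55970243 -0.17003571  0.095     ]
ball [ 0.52742203 -0.29093029  0.138     ]
[[ 0.469 -0.105  0.055]
 [ 0.651 -0.104  0.055]
 [ 0.653 -0.326  0.055]
 [ 0.471 -0.326  0.055]] [ 0.56108174 -0.21545641  0.055     ]
```

View pics/c1.png

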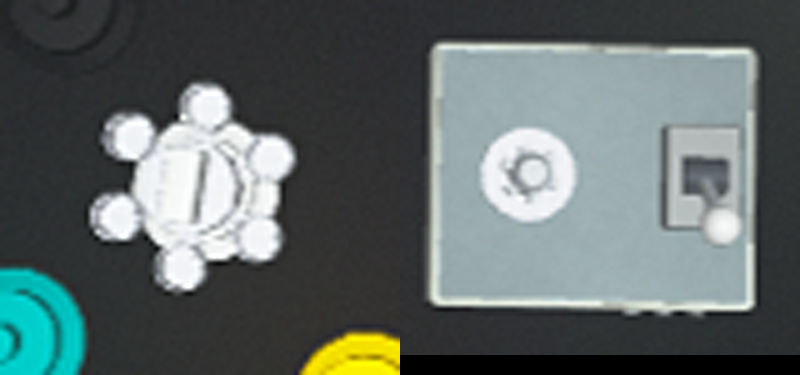

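Left: the carousel is a ring of six cups with a white bar, its yaw about -0.15 to -0.2. Right: the changer at yaw ≈0, with the spindle on the left and the ball at the lower right. That confirms the choice. Next I'll look closely at the spindle on the way to the carousel.

```bash
python3 - <<'E'
from h import *
d=eyes.get_image('wrist');R,t=cam(d);s=r.read_state();T=Ro.from_euler('xyz',s['orientation'])
print('cam in tool',T.inv().apply(-R.T@t-s['tool_pos']),'axis',T.inv().apply(R[2]),d['fx'])
togo([.56,-.17,.33],1.25)
togo([.56,-.17,.33],1.25+.314)
E
```

```text
cam in tool [ 6.78366644e-02  7.04554015e-05 -1.42880534e-01] axis [-2.67410565e-01 -3.16748964e-04  9.63582632e-01] 353.9456850584026
shift [ 480.2 -215.   -99.2] rot [ -0.1  -0.  -53.6]
shift [ 480.2 -215.   -99.2] rot [ -0.1  -0.1 -71.6]
```

```bash
python3 -m pendant '40 -20 -40 0 0 -8 100;90 -40 -60 0 0 -16 100;140 -60 -60 0 0 -24 100;190 -85 -60 0 0 -32 100;240 -110 -60 0 0 -40 100;285 -130 -60 0 0 -48 100;330 -150 -40 0 0 -54 100;380 -170 -10 0 0 -54 100;430 -192 20 0 0 -54 100;480 -215 40 0 0 -54 100;480 -215 40 0 0 -54 100;480 -215 40 0 0 -54 100;480 -215 40 0 0 -54 100' | tail -12
python3 - <<'E'
from h import *
d=snap('wrist','w1');s=r.read_state();print(s['clock'],s['tool_pos'],s['orientation'],s['qd'].max())
u,v=proj(d,[.56,-.17,.079]);print(u,v)
x,y=int(max(u,90)),int(v);crop('w1',max(x-80,0),max(y-70,0),x+80,y+70,4,'w1c')
E
```

```text
clock: 1.45
tool_pos: [0.5603, -0.1671, 0.1894]
orientation: [-3.138, -0.002, 1.262]
ft_force: [0.3, -0.2, 0.3]
width: 0.0854
1.5 [ 0.55954209 -0.17027557  0.19053736] [-3.13957479e+00  7.61880164e-04  1.25791308e+00] 0.04428128103367887
321.8097521805691 237.3756620616649
```

View pics/w1c.png

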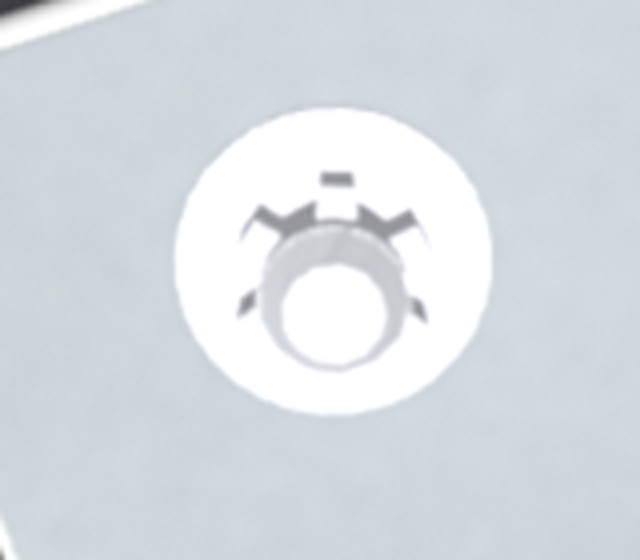

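```bash
python3 - <<'E'
from h import *
d=load('w1');x0,y0=321-80,237-70
f=lambda u,v,z: ray(d,x0+u/4-.375,y0+v/4-.375,z)
# disc
im=cv2.cvtColor(d['img'],cv2.COLOR_RGB2GRAY);m=(im>235).astype(np.uint8)
cs,_=cv2.findContours(m[y0:y0+140,x0:x0+160],0,1);k=max(cs,key=cv2.contourArea)
P=np.array([ray(d,p[0][0]+x0,p[0][1]+y0,.061)[:2] for p in cv2.convexHull(k)],np.float32)
(c,R)=cv2.minEnclosingCircle(P);e=cv2.fitEllipse(P);print('disc',c,R,e)
c=np.array(e[0])
nose=f(334,316,.095);print('nose',nose)
for n,u,v,z in [('topfoot',337,172,.061),('toptop',337,187,.079)]:
    p=f(u,v,z)[:2]-c;print(n,np.hypot(*p),np.degrees(np.arctan2(p[1],p[0])))
for a,b,z in [((258,212),(412,214),.075),((246,305),(419,308),.07),((240,240),(428,240),.061)]:
    q=f(*a,z)-f(*b,z);print('perp',np.degrees(np.arctan2(q[1],q[0]))-90, [np.round((np.hypot(*(f(*w,z)[:2]-c))*1e3,np.degrees(np.arctan2(*(f(*w,z)[:2]-c)[::-1]))),1) for w in(a,b)])
E
```

```text
disc (0.561115562915802, -0.1717686951160431) 0.031552933156490326 ((0.5611085891723633, -0.1718515306711197), (0.06253352761268616, 0.06277938932180405), 89.83818817138672)
nose [ 0.56108239 -0.17198889  0.095     ]
topfoot 0.01889454731601884 70.03165061881185
toptop 0.01960978132673782 70.51879850880543
perp 71.56498720976637 [array([ 19.9, 117.4]), array([20. , 25.4])]
perp 71.30591084723338 [array([  17.7, -179.6]), array([ 17.7, -37.8])]
perp 72.33092625727042 [array([ 19.1, 146.4]), array([19.5, -2. ])]
```

The spindle shows clearly: shoulder disc centred at crop (333,261) and the tooth facing up at (337,172–187), which makes the tooth angle about 70.8°. The carousel yaw must therefore be about -19.2°. On to the carousel.

```bash
python3 - <<'E'
from h import *
togo([.523,.18,.21],np.pi-.16)
E
```

```text
shift [ 322.  -142.6  -19.4] rot [ -0.1  -0.1 -98.8]
```

```bash
python3 -m pendant '20 -10 -40 0 0 -8 100;50 -22 -50 0 0 -16 100;80 -36 -50 0 0 -24 100;110 -50 -50 0 0 -32 100;140 -62 -50 0 0 -40 100;170 -75 -50 0 0 -48 100;200 -88 -50 0 0 -56 100;230 -102 -50 0 0 -64 100;260 -115 -50 0 0 -72 100;290 -128 -50 0 0 -80 100;310 -138 -30 0 0 -88 100;322 -143 -19 0 0 -96 100;322 -143 -19 0 0 -99 100;322 -143 -19 0 0 -99 100;322 -143 -19 0 0 -99 100' | tail -12
python3 - <<'E'
from h import *
d=snap('wrist','w2');s=r.read_state();print(s['tool_pos'],s['orientation'],s['joints'])
u,v=proj(d,[.523,.18,.114]);print(u,v)
E
```

```text
clock: 3.0
tool_pos: [0.5247, 0.1773, 0.211]
orientation: [-3.14, 0.002, 2.979]
ft_force: [0.1, -0.2, -0.2]
width: 0.0852
[0.52461098 0.17768561 0.21102134] [-3.14043531e+00  1.98249156e-03  2.97934165e+00] [ 0.23327036  0.45035414 -0.84083928  1.51265796  0.34276137  1.33049717
  0.76890732]
324.46299660597805 234.96528519627014
```

View pics/w2.png

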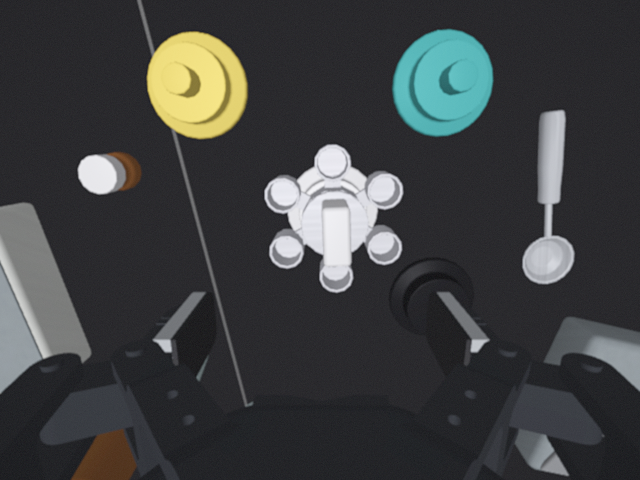

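The wrist view shows the carousel upright, with cup rims at about (333,161), (384,188), (383,244), (336,276), (288,250) and (283,193). The bar top spans about (323–351, 205–267). The fingers will come down either side of the bar.

```bash
python3 - <<'E'
from h import *
d=load('w2')
C=[(333,161),(384,188),(383,244),(336,276),(288,250),(283,193)]
P=np.array([ray(d,*c,.066)[:2] for c in C]);print(P.mean(0),np.linalg.norm(P-P.mean(0),axis=1))
c=P.mean(0);a=np.degrees(np.arctan2(*(P-c).T[::-1]));print(a,a%60)
# bar top, bright mask
g=cv2.cvtColor(d['img'],cv2.COLOR_RGB2GRAY)[185:285,300:372]
cv2.imwrite('pics/w2c.png',cv2.resize(d['img'][140:295,260:405,::-1],None,fx=4,fy=4,interpolation=cv2.INTER_CUBIC))
E
```

```text
[0.52457038 0.18859607] [0.04814608 0.04804148 0.04640784 0.05008312 0.04735206 0.04787195]
[ 172.62553312  114.29453825   53.86099044   -7.22241676  -65.61727893
 -127.41995291] [52.62553312 54.29453825 53.86099044 52.77758324 54.38272107 52.58004709]
```

View pics/w2c.png

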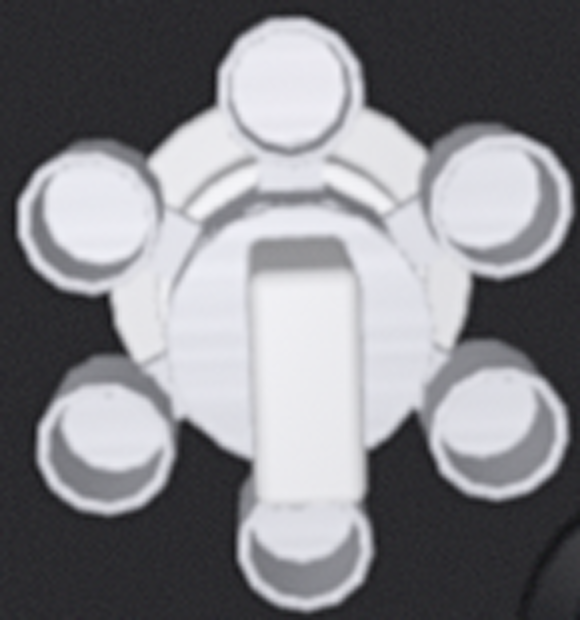

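```bash
python3 - <<'E'
from h import *
d=load('w2');k=lambda p:(260+p[0]/4-.375,140+p[1]/4-.375)
C=[(290,85),(500,202),(497,432),(305,545),(105,450),(90,222)]
P=np.array([ray(d,*k(c),.066)[:2] for c in C]);c=P.mean(0);print(c,np.linalg.norm(P-c,axis=1))
a=np.degrees(np.arctan2(*(P-c).T[::-1]))%60;print(a,a.mean())
B=np.array([ray(d,*k(p),.114) for p in [(252,270),(357,270),(365,503),(255,498)]]);print(B.mean(0),B)
e=(B[2]+B[3]-B[0]-B[1]);print('bar yaw',np.degrees(np.arctan2(e[1],e[0])))
togo([*c,.079],np.pi+np.radians(a.mean()-60))
E
```

```text
[0.52589717 0.18804823] [0.04965482 0.04862735 0.04833313 0.04857809 0.04891707 0.04810102]
[52.99611133 53.37090126 52.58309306 53.09703365 53.87678573 53.19054467] 53.18574495133348
[0.52553954 0.18813566 0.114     ] [[0.50320486 0.18192378 0.114     ]
 [0.50613293 0.19973067 0.114     ]
 [0.54848451 0.19513414 0.114     ]
 [0.54433588 0.17575405 0.114     ]]
bar yaw -7.348542118386511
shift [  0.7  10.6 132. ] rot [-0.1  0.1 -2.5]
```

```bash
python3 -m pendant '1 11 20 0 0 -2.5 100;1 11 60 0 0 -2.5 100;1 11 100 0 0 -2.5 100;1 11 120 0 0 -2.5 100;1 11 131 0 0 -2.5 100;1 11 131 0 0 -2.5 100;1 11 131 0 0 -2.5 100;1 11 131 0 0 -2.5 0;1 11 131 0 0 -2.5 0;1 11 131 0 0 -2.5 0;1 11 131 0 0 -2.5 0;1 11 131 0 0 -2.5 0;1 11 131 0 0 -2.5 0;1 11 131 0 0 -2.5 0;1 11 131 0 0 -2.5 0'
```

```text
clock: 4.55
tool_pos: [0.5245, 0.1905, 0.0795]
orientation: [-3.141, 0.0, 3.028]
ft_force: [-0.2, -1.9, 3.2]
width: 0.0191
```

```bash
python3 -m pendant '0 0 -10 0 0 0 0;0 0 -30 0 0 0 0;0 0 -60 0 0 0 0;0 0 -90 0 0 0 0;0 0 -100 0 0 0 0;0 0 -100 0 0 0 0;0 0 -100 0 0 0 0;0 0 -100 0 0 0 0'
python3 - <<'E'
from h import *
d=snap('scene','s1');w=snap('wrist','w3')
v=np.hstack([d['img'][160:420,250:510],w['img'][110:370,190:450]])[:,:,::-1]
cv2.imwrite('pics/l1.png',cv2.resize(v,None,fx=1.5,fy=1.5))
togo([.5611,-.1719,.18],np.pi-np.radians(19.2))
E
```

```text
clock: 5.35
tool_pos: [0.5231, 0.1901, 0.1771]
orientation: [-3.14, -0.004, 3.028]
ft_force: [0.1, -1.7, -3.5]
width: 0.0192
shift [ -78.5 -355.7   -2.2] rot [-0.1 -0.2 12.7]
```

View pics/l1.png

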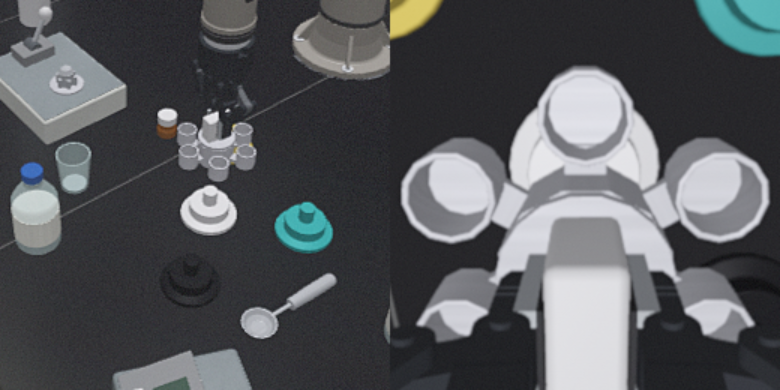

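Lift confirmed: the white stand is empty and the carousel hangs level. In the wrist view the rims are at about (320,188), (230,241) and (411,237). From these I'll work out how the carousel sits in the hand.

```bash
python3 - <<'E'
from h import *
d=load('w3');s=r.read_state()
P=np.array([ray(d,*c,s['tool_pos'][2]-.0495+.036)[:2] for c in [(320,188),(230,241.3),(411.3,236.7)]])
q=P[1]+P[2]-P[0]   # 60deg geometry: sum of +-60 unit vectors = the middle one
c=q
print('centre',c,'radii',np.linalg.norm(P-c,axis=1),'ang',np.degrees(np.arctan2(*(P-c).T[::-1])))
R=Ro.from_euler('xyz',s['orientation']);off=R.inv().apply([*(c-s['tool_pos'][:2]),0]);print('off in tool',off*1e3,s['tool_pos'])
print('tool yaw',np.degrees(s['orientation'][2])-180)
E
```

```text
centre [0.52346608 0.19016401] radii [0.04678955 0.04737404 0.04813825] ang [ 173.92718629 -124.58635387  114.07249487]
off in tool [-1.02259499e-01 -2.35672691e-01  2.89504606e-05] [0.52339121 0.19040976 0.17753955]
tool yaw -6.512239206849131
```

```bash
python3 -m pendant '-5 -20 -2 0 0 0 0;-14 -60 -2 0 0 1 0;-23 -100 -2 0 0 3 0;-32 -140 -2 0 0 5 0;-41 -180 -2 0 0 7 0;-50 -220 -2 0 0 9 0;-59 -260 -2 0 0 11 0;-68 -300 -2 0 0 12.7 0;-75 -335 -2 0 0 12.7 0;-78.5 -355.5 -2 0 0 12.7 0;-78.5 -355.5 -2 0 0 12.7 0;-78.5 -355.5 -2 0 0 12.7 0;-78.5 -355.5 -2 0 0 12.7 0'
python3 - <<'E'
from h import *
d=snap('wrist','w4')
cv2.imwrite('pics/w4c.png',cv2.resize(d['img'][110:370,150:490,::-1],None,fx=2,fy=2))
togo([.5611,-.1719,.18],np.pi-np.radians(19.2));s=r.read_state();print(s['ft_force'],s['moment'],s['joints'])
E
```

```text
clock: 6.75
tool_pos: [0.5619, -0.1689, 0.1809]
orientation: [3.14, -0.001, 2.809]
ft_force: [0.4, 0.3, -3.9]
width: 0.0194
shift [-0.2 -3.3  1.1] rot [ 0.1 -0.   0.2]
[ 0.48354005 -0.84692774 -3.53572718] [ 0.04938415 -0.00392068 -0.00848971] [ 0.74659337  0.51362822 -0.72008253  1.46556329  0.34230196  1.29172135
  1.23476874]
```

View pics/w4c.png

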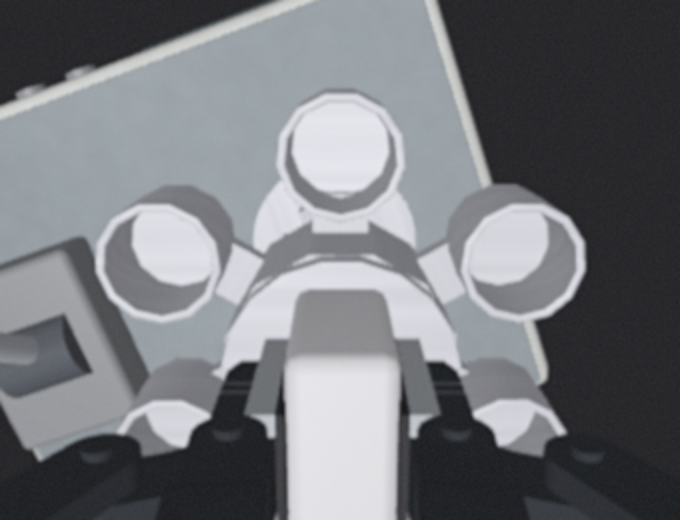

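The carousel hangs over the spindle, still centred in the hand (rims symmetric about column 320). I'll let the arm settle and lower it to just above the nose.

```bash
python3 -m pendant '0 0 10 0 0 0 0;0 0 20 0 0 0 0;0 0 28 0 0 0 0;0 0 28 0 0 0 0;0 0 28 0 0 0 0;0 0 28 0 0 0 0;0 0 28 0 0 0 0;0 0 28 0 0 0 0'
python3 - <<'E'
from h import *
togo([.5611,-.1719,.15],np.pi-np.radians(19.2));s=r.read_state();print(s['tool_pos'],s['ft_force'])
E
```

```text
clock: 7.6
tool_pos: [0.5622, -0.1712, 0.1537]
orientation: [3.142, 0.001, 2.806]
ft_force: [-0.1, 0.6, -3.7]
width: 0.0191
shift [ 0.8 -1.1  3.7] rot [ 0.  0. -0.]
[ 0.56224672 -0.17117005  0.15373152] [-0.07799274  0.64574266 -3.66784578]
```

```bash
python3 -m pendant '0.8 -1 0 0 0 0 0;0.8 -1 4 0 0 0 0;0.8 -1 8 0 0 0 0;0.8 -1 12 0 0 0 0;0.8 -1 15 0 0 0 0;0.8 -1 18 0 0 0 0;0.8 -1 20 0 0 0 0;0.8 -1 21 0 0 0 0;0.8 -1 22 0 0 0 0;0.8 -1 22 0 0 0 0;0.8 -1 22 0 0 0 0'
```

```text
clock: 8.7
tool_pos: [0.5602, -0.1713, 0.1308]
orientation: [3.141, -0.002, 2.807]
ft_force: [-2.2, 1.8, -3.6]
width: 0.0192
```

```bash
python3 -m pendant '0 0 1 0 0 0 0;0 0 2 0 0 0 0;0 0 3 0 0 0 0;0 0 4 0 0 0 0;0 0 4 0 0 0 0;0 0 4 0 0 0 0'
```

```text
clock: 9.3
tool_pos: [0.5603, -0.1712, 0.1271]
orientation: [3.141, -0.002, 2.807]
ft_force: [-4.6, 2.8, -1.6]
width: 0.0193
```

```bash
python3 -m pendant '0.8 0.1 0 0 0 0 0;0.8 0.1 0 0 0 0 0;0.8 0.1 1 0 0 0 0;0.8 0.1 2 0 0 0 0;0.8 0.1 2 0 0 0 0'
```

```text
clock: 9.8
tool_pos: [0.5602, -0.1711, 0.1252]
orientation: [3.141, -0.0, 2.806]
ft_force: [-2.8, 2.5, -2.8]
width: 0.0191
```

```bash
python3 -m pendant '0.6 0.2 1 0 0 0 0;0.6 0.2 2 0 0 0 0;0.6 0.2 3 0 0 0 0;0.6 0.2 4 0 0 0 0;0.6 0.2 4 0 0 0 0;0.6 0.2 4 0 0 0 0'
```

```text
clock: 10.4
tool_pos: [0.5599, -0.1711, 0.1212]
orientation: [3.141, 0.0, 2.806]
ft_force: [-2.5, 2.9, -2.9]
width: 0.0193
```

Past the 18 mm stop with only about 1 N of push, so the teeth have meshed. I'll keep going gently.

```bash
python3 -m pendant '0.6 0.4 1 0 0 0 0;0.6 0.4 2 0 0 0 0;0.6 0.4 3 0 0 0 0;0.6 0.4 4 0 0 0 0;0.6 0.4 5 0 0 0 0;0.6 0.4 6 0 0 0 0;0.6 0.4 7 0 0 0 0;0.6 0.4 8 0 0 0 0;0.6 0.4 8 0 0 0 0'
```

```text
clock: 11.3
tool_pos: [0.5593, -0.1709, 0.1131]
orientation: [-3.141, 0.0, 2.806]
ft_force: [0.0, -0.2, -3.0]
width: 0.0192
```

```bash
python3 -m pendant '0 0 1 0 0 0 0;0 0 2 0 0 0 0;0 0 2 0 0 0 0'
```

```text
clock: 11.6
tool_pos: [0.5591, -0.1708, 0.1111]
orientation: [-3.141, -0.0, 2.806]
ft_force: [0.3, -0.0, -4.4]
width: 0.0191
```

```bash
python3 -m pendant '0 0 0.5 0 0 0 0;0 0 1 0 0 0 0;0 0 1.5 0 0 0 0;0 0 1.5 0 0 0 0'
```

```text
clock: 12.0
tool_pos: [0.5593, -0.1707, 0.1105]
orientation: [-3.141, 0.001, 2.806]
ft_force: [-1.0, 0.1, 1.0]
width: 0.0196
```

```bash
python3 -m pendant '0 0 0.5 0 0 0 0;0 0 1 0 0 0 0;0 0 1 0 0 0 0;0 0 1 0 0 0 0'
```

```text
clock: 12.4
tool_pos: [0.5594, -0.1708, 0.1104]
orientation: [-3.141, 0.001, 2.806]
ft_force: [-3.1, -0.3, 6.9]
width: 0.0193
```

Hard stop at the expected height (TCP 0.1104, about 10 N of push). Releasing and rising, then a check picture.

```bash
python3 -m pendant '0 0 -1.5 0 0 0 0;0 0 -1.5 0 0 0 50;0 0 -1.5 0 0 0 60;0 0 -1.5 0 0 0 60;0 0 -1.5 0 0 0 60;0 0 -1.5 0 0 0 60;0 0 -10 0 0 0 60;0 0 -40 0 0 0 60;0 0 -80 0 0 0 60;0 0 -110 0 0 0 60;0 0 -110 0 0 0 60;0 0 -110 0 0 0 60;0 0 -110 0 0 0 60'
python3 - <<'E'
from h import *
d=snap('wrist','w5');t=snap('top','t5');s=snap('scene','s5')
v=np.hstack([cv2.resize(d['img'][100:360,160:480],(400,325)),cv2.resize(s['img'][130:260,210:370],(400,325))])[:,:,::-1]
cv2.imwrite('pics/v5.png',v)
E
```

```text
clock: 13.7
tool_pos: [0.5584, -0.1705, 0.2178]
orientation: [-3.141, -0.002, 2.806]
ft_force: [0.5, -0.6, -0.0]
width: 0.0513
```

View pics/v5.png

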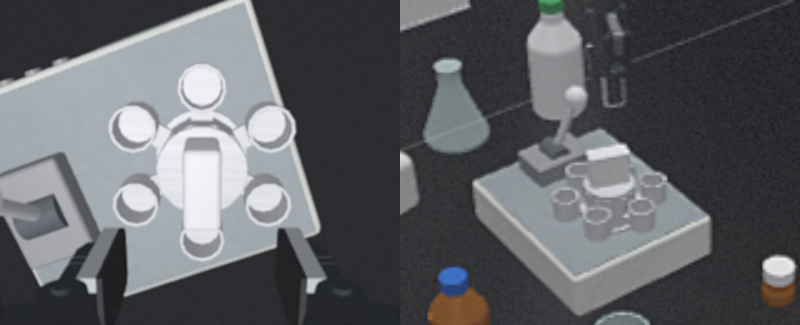

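The carousel sits level and home on the spindle (left view, hub at about (202,170)). The lever still leans to the robot (right view, ball at (574,98)). Lever next.

```bash
python3 - <<'E'
from h import *
d=load('s5')
# ball check: two-view (scene px from crop) + top
u,v=210+574*160/400,130+98*130/325
p=ray(d,u,v,.138);print('ball scene',p, 'top',ray(load('t0'),413,256,.138))
togo([.485,-.289,.218],np.pi);togo([.485,-.289,.118],np.pi)
E
```

```text
ball scene [ 0.17089796 -0.01835722  0.138     ] top [ 0.52742203 -0.29093029  0.138     ]
shift [  30.3 -136.1   -0.5] rot [  0.   -0.2 -19.2]
shift [  30.  -136.    99.5] rot [  0.   -0.2 -19.2]
```

```bash
python3 -m pendant '8 -40 -5 0 0 -6 0;18 -80 -5 0 0 -12 0;27 -120 -5 0 0 -18 0;30 -136 -5 0 0 -19 0;30 -136 -5 0 0 -19 0;30 -136 -5 0 0 -19 0;30 -136 30 0 0 -19 0;30 -136 65 0 0 -19 0;30 -136 90 0 0 -19 0;30 -136 99 0 0 -19 0;30 -136 99 0 0 -19 0;30 -136 99 0 0 -19 0'
python3 - <<'E'
from h import *
d=load('s5');print('ball scene',ray(d,210+174*.4,130+98*.4,.138))
togo([.572,-.289,.118],np.pi)
E
```

```text
clock: 15.05
tool_pos: [0.4878, -0.2881, 0.1211]
orientation: [-3.141, 0.002, 3.14]
ft_force: [0.3, 0.5, 1.2]
width: 0.0003
ball scene [ 0.52996068 -0.28560873  0.138     ]
shift [-84.2  -0.7   3.4] rot [-0.   0.1 -0.1]
```

Tool x now points at -x in the world. Pushing the ball forward.

```bash
python3 -m pendant '-8 0 2 0 0 0 0;-16 0 2 0 0 0 0;-24 0 2 0 0 0 0;-32 0 2 0 0 0 0;-40 0 2 0 0 0 0;-48 0 2 0 0 0 0;-56 0 2 0 0 0 0;-64 0 2 0 0 0 0;-70 0 2 0 0 0 0;-75 0 2 0 0 0 0;-75 0 2 0 0 0 0'
```

```text
clock: 16.15
tool_pos: [0.5619, -0.2891, 0.1175]
orientation: [3.141, 0.001, 3.138]
ft_force: [-0.4, 0.6, 0.2]
width: 0.0
```

```bash
python3 -m pendant '-3 0 0 0 0 0 0;-6 0 0 0 0 0 0;-8 0 0 0 0 0 0;-8 0 0 0 0 0 0'
```

```text
clock: 16.55
tool_pos: [0.5694, -0.2894, 0.1179]
orientation: [-3.141, 0.0, 3.138]
ft_force: [-1.3, 0.0, -0.1]
width: 0.0002
```

Still moving freely (about 1 N). I'll advance in small steps until it meets the stop.

```bash
python3 -m pendant '-2 0 0 0 0 0 0;-4 0 0 0 0 0 0;-5 0 0 0 0 0 0;-5 0 0 0 0 0 0'; python3 - <<'E'
from h import *
d=snap('scene','s6');cv2.imwrite('pics/v6.png',cv2.resize(d['img'][110:260,200:390,::-1],None,fx=4,fy=4,interpolation=cv2.INTER_CUBIC))
E
```

```text
clock: 16.95
tool_pos: [0.5704, -0.2896, 0.1175]
orientation: [3.142, -0.009, 3.137]
ft_force: [-8.8, 0.7, 5.0]
width: 0.0001
```

View pics/v6.png

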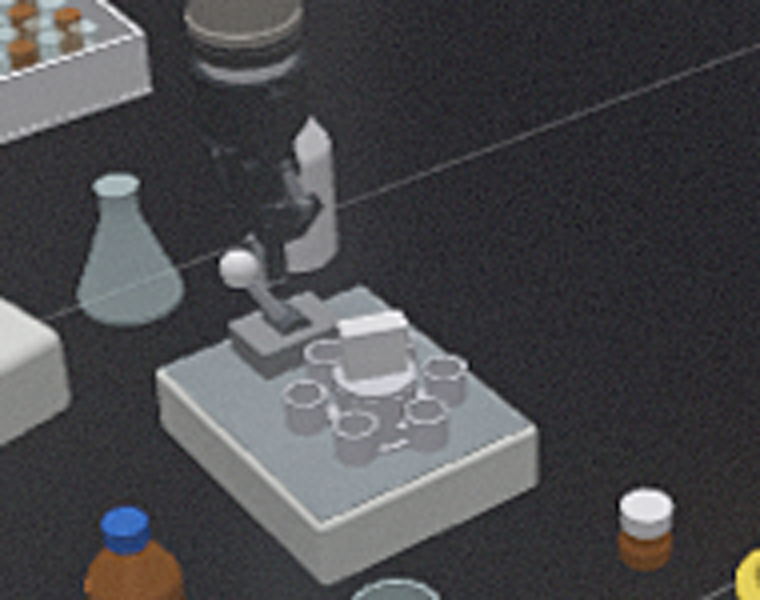

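The arm met a stop: it stalled at x=0.5704 with 8.8 N. The picture shows the lever thrown over, ball at crop (240,268). Backing off and checking the final state.

```bash
python3 -m pendant '20 0 0 0 0 0 0;60 0 0 0 0 0 0;80 0 -20 0 0 0 0;80 0 -60 0 0 0 0;80 0 -100 0 0 0 0;80 0 -140 0 0 0 0;80 0 -140 0 0 0 0;80 0 -140 0 0 0 0'; python3 - <<'E'
from h import *
d=snap('scene','s7');w=snap('top','t7')
print(ray(load('s6'),259.7,176.7,.138), 'expect x .596 thrown; 0.85 rad ->',.562+.07*np.sin(.35))
# bright ball in final scene near expected pixel
g=cv2.cvtColor(d['img'],cv2.COLOR_RGB2GRAY)[165:190,245:275];m=(g>170).astype(np.uint8)
n,l,st,c=cv2.connectedComponentsWithStats(m);i=1+st[1:,4].argmax();print(c[i],st[i],ray(d,245+c[i][0],165+c[i][1],.138))
for z in (0,): print('carousel shift check')
a,b=load('t0')['img'].astype(int),w['img'].astype(int);D=(abs(a-b).max(2)>60).astype(np.uint8)
n,l,st,c=cv2.connectedComponentsWithStats(D);print([(list(s[:5])) for s in st[1:] if s[4]>15])
v=np.hstack([d['img'][110:330,200:450],w['img'][140:320,120:500][:, :0].reshape(180,0,3)]) if 0 else d['img'][110:400,140:560]
cv2.imwrite('pics/v7.png',cv2.resize(v[:,:,::-1],None,fx=1.9,fy=1.9))
E
```

```text
clock: 17.8
tool_pos: [0.4955, -0.289, 0.2593]
orientation: [-3.14, 0.004, 3.138]
ft_force: [0.0, 0.7, -0.7]
width: 0.0
[ 0.59403603 -0.2866133   0.138     ] expect x .596 thrown; 0.85 rad -> 0.5860028465218816
[14.02857143 10.05714286] [10  8  9  5 35] [ 0.59139114 -0.29472216  0.138     ]
carousel shift check
[[np.int32(371), np.int32(225), np.int32(8), np.int32(10), np.int32(55)], [np.int32(355), np.int32(227), np.int32(9), np.int32(10), np.int32(58)], [np.int32(410), np.int32(228), np.int32(6), np.int32(6), np.int32(29)], [np.int32(246), np.int32(232), np.int32(10), np.int32(9), np.int32(69)], [np.int32(366), np.int32(236), np.int32(8), np.int32(14), np.int32(26)], [np.int32(382), np.int32(237), np.int32(7), np.int32(9), np.int32(45)], [np.int32(231), np.int32(238), np.int32(11), np.int32(9), np.int32(80)], [np.int32(262), np.int32(242), np.int32(7), np.int32(9), np.int32(41)], [np.int32(349), np.int32(243), np.int32(9), np.int32(8), np.int32(50)], [np.int32(411), np.int32(243), np.int32(85), np.int32(176), np.int32(7085)], [np.int32(248), np.int32(245), np.int32(4), np.int32(15)
[... 709 characters left out ...]
int32(5), np.int32(8), np.int32(20)], [np.int32(545), np.int32(400), np.int32(8), np.int32(4), np.int32(25)], [np.int32(527), np.int32(405), np.int32(28), np.int32(33), np.int32(85)], [np.int32(500), np.int32(412), np.int32(11), np.int32(7), np.int32(39)], [np.int32(397), np.int32(415), np.int32(56), np.int32(65), np.int32(2667)], [np.int32(490), np.int32(425), np.int32(127), np.int32(55), np.int32(3452)], [np.int32(303), np.int32(444), np.int32(13), np.int32(10), np.int32(25)], [np.int32(326), np.int32(446), np.int32(7), np.int32(7), np.int32(30)], [np.int32(275), np.int32(454), np.int32(8), np.int32(11), np.int32(30)], [np.int32(289), np.int32(471), np.int32(7), np.int32(9), np.int32(19)]]
```

View pics/v7.png

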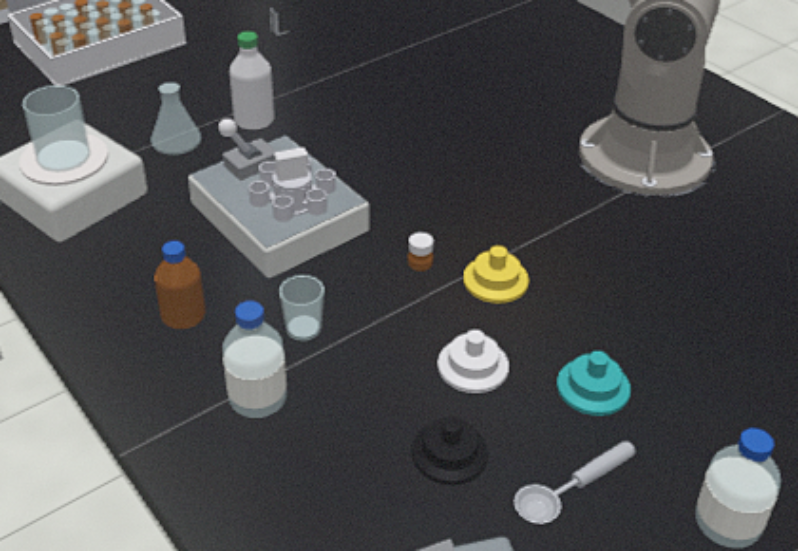

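The final view shows the ball still at (259.5,177), as when thrown, the carousel seated, and everything else upright in its place. Handing in.

```bash
python3 -m pendant '0 0 0 0 0 0 0;0 0 0 0 0 0 0'; python3 -c "
from rig import r; print(r.hand_in())"
```

```text
clock: 18.1
tool_pos: [0.4936, -0.2889, 0.2564]
orientation: [3.14, -0.002, 3.138]
ft_force: [-0.3, -0.6, -0.2]
width: -0.0001
the job is handed in; nothing more can be done
None
```

The carousel is on the changer's spindle, pushed home on the shoulder, and the locking lever is thrown over. I handed the job in at 18.1 s; no verdict was reported.

- **Fit:** A close wrist view gave the spindle's tooth angle, so I lined the carousel up before lowering. It meshed at once, with no turning to and fro. It stopped at the expected shoulder height (TCP at 0.1104 m), and I pressed about 10 N by the wrist sensor.
- **Lever:** I pushed it until it met its stop, at about 9 N. After I backed off, the ball in the scene view was where it should be when thrown, at x of about 0.594 m, roughly 0.97 of the 1.0 rad throw. An automatic blob measurement of the same ball gave 0.591 m (about 0.93 rad) and was some 8 mm off sideways. I put more trust in the reading from the picture and the force stop; both readings are past 0.85 rad.
- **Surroundings:** In the last scene view the glassware and scoop are upright and look unmoved, and the arm is clear of everything. That part is by eye: the before/after difference of the top view was mostly the arm, carousel and lever. It also showed one small patch beside the wash bottle, which I did not follow up.
- **Not checked:** I did not measure the carousel's final height from images; "flush" rests on the stop height and force.

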